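# Put the hand reamer away in its guide rack

### The arm

A 6-joint arm with a two-finger parallel gripper is mounted at the origin on the work surface. World frame = base frame: x ahead of the robot, y to its left, z up, the work surface at z = 0. Lengths are in m, angles in rad, forces in N, time in s.
With the tool pointing down it reaches from about 0.375 to 0.9 m from the base axis. Payload 3.1 kg.
Tool frame: the origin (TCP) lies midway between the tips of the shut fingers; the grasp point (between the pads) lies 19 mm behind it (manip.grasp_offset is the distance from the TCP to the grasp point, in m); z points along the fingers, y is the line along which they close (so a half turn about z gives the same grasp; the last joint's range is limited). The gripper opens to 85 mm and grips with 20 to 120 N. Pads are 22 mm wide; open, the fingers measure 114 mm over their backs; the gripper's body (76 mm by 85 mm) begins 54 mm behind the grasp point. The pads swing forward as they close: fully open they stand 13 mm farther back than shut.
Start: joints at [1.036, 0.527, 1.433, -0, 1.181, -0.178], TCP at [0.218, 0.586, 0.231] pointing down, gripper open.
Joint ranges: [-3.08, 3.08], [-0.75, 2.2], [0.22, 2.44], [-1.43, 4.57], [0, 2.65], [-2.85, 2.85]. Speed limits (rad/s): [2.79, 2.79, 3.14, 3.14, 3.14, 3.14].

### API

Orientations are given as a unit quaternion [x, y, z, w].
In Python, from station import sensors, cams, order, manip gives the robot as it stands.
- The arm moves only by the tool move_arm, never from a script. Its argument "targets" is a list of rows, each an object of numbers: "dx", "dy", "dz": the shift along the world's x, y, z normalised to -1 to 1, where 1 is 25 mm; "rx", "ry", "rz": the turn, a rotation vector about the world's x, y, z normalised to -1 to 1, where 1 is 30 degrees. A call has exactly 10 rows; each row shifts and turns the commanded pose from where the row before left it; what a row does not reach is not made up. A row lasts 1/8 s, in which the tool goes at most 62.5 mm and 10.7 degrees, less where a joint would pass 70% of its speed; a pose out of reach is approached as far as the arm can. A call with a number of a shift or a turn outside -1 to 1 is refused whole. A call with a gripper value outside its range is refused whole. "claw" is the opening in per cent of the stroke, from 0 (shut) to 100 (fully open), set as the call begins (left out, the last holds). The fingers move at their own pace and stop on an object; "newtons" is the grip in N (left out, the last holds). Time passes only in rows, so rows that do not move let the fingers close, or fill a call up. It gives the time, the measured TCP pose, the force, the opening and the grip force at its end, in the units of the state.
- sensors.sense(): the state, without advancing time (a new reading comes with each control period).
- cams.snapshot(name): name is "side" or "top"; returns the picture (420x560x3 uint8, red, green, blue); there is no depth.
- cams.camera_model(name): a dict with "fx", "fy", "cx", "cy" (pixels), "extrinsics" (4x4, takes a point from world to camera coordinates). Camera axes: x right, y down, z forward; pixel columns grow to the right and rows downward; lengths in m; the calibration is good to about 2 mm. A picture is of the moment at which its call begins. camera_model takes no time and is no camera call.
- order.sign_off(): hands the job in; it is judged then, once.
The state is a dict: "t": time; "q": joint angles; "qd": joint speeds; "tau": joint torques, N m; "tcp_pos": TCP position; "tool_rot": TCP orientation; "force": force on the tool from outside, world axes, zero at the start; "ft_torque": the same for the moment, N m; "finger_gap": opening from 0.0 (shut) to 1.0 (fully open); "gripper_force": force on a finger pad.
Only numpy, scipy, OpenCV 4.12 (cv2) and the standard library are available. Lean on these libraries where they do the work, as an engineer would, in place of code of your own. Each camera call takes 0.05 s, during which the arm holds its last target. There are 200 camera calls.

### The job

Take the orange-handled hand reamer out of the wooden bench block and put it away in the rack with the orange top: thread its steel shaft straight down through the holes of the upper and the lower guide board until its black guard disc rests on the orange board. Lower it, do not drop it, and let go; leave the blue-handled reamer standing where it is.

Things in the scene. Friction and masses are not known exactly. Their poses are not given: they have to be found in the camera images.
- reamer: Loose hand reamer, 0.2 kg, upright, point down. Origin: middle of its round orange grip (30 mm diameter, 80 mm long); z axis runs up, from tip to grip. Under the grip a black guard disc, 54 mm diameter, 8 mm thick, underside 48 mm below the origin; then a round steel shaft, 17 mm thick, tapering to 8 mm at the tip, 153 mm below the origin. Grasp the grip from above at any yaw.
- orange_rack_mouth (a point): Centre of the 34 mm hole in the upper face of the orange board, 130 mm above the table. Fixed rack, 100 x 100 mm; 12 mm boards. A plain lower board with the same hole on the same vertical axis has its upper face 68 mm below this point; the rack's base is 118 mm below. A like rack with a blue upper board stands near by and stays empty.
- spare: The other hand reamer, of the same shape, size and origin, but with a blue grip. It stands in the other hole of the wooden block and stays there.
- block: Fixed pale wooden block, 180 mm (its x) by 70 mm (its y), 115 mm high; origin at the centre of its underside. Two vertical 28 mm holes lie 55 mm either side of its centre along its x. A reamer hangs loosely in each, guard disc on the block's top, and lifts straight out; which is in which hole varies.
Mind the look-alikes: they are no part of the job. There is more than one size of the reamer; the one meant has the size given above.

How it is judged:
By the outcome, as a careful person would: the job done as asked, in the order asked, and still so for the second after the job is handed in, with the robot touching nothing.
It also fails if it takes over 45 s, if anything falls off the work surface, if the arm or the gripper's body presses on something with over 40 N, if the wrist force passes 120 N, or if a joint passes its speed limit or range.

## Working session

There is one attempt and no reset: what is moved stays moved. The work goes in short steps, Python scripts to look and compute and a tool call to move; the robot and the scene stay as the last step left them, time stands still between calls to the robot, and variables do not carry over. Pictures are saved under pics/ and viewed, at most 10 in all, crops included, and the job is handed in when it is done.

Besides the shell and the picture viewer there is one more tool, called after "Request:" in YAML: its name, and indented under it one key for each argument. move_arm: Moves the arm, as the interface text tells. Scaled input: -1 to 1 covers 25 mm each way for a shift and 30 degrees each way for a turn. Its arguments: {"type":"object","properties":{"targets":{"type":"array"},"claw":{"type":"number"},"newtons":{"type":"number"}},"required":["targets"]}

```bash
mkdir -p pics; ls
python3 - <<'E'
from station import sensors,cams,manip
import cv2,numpy as np
np.set_printoptions(precision=4,suppress=True)
for n in("top","side"):
    cv2.imwrite(f"pics/{n}0.png",cams.snapshot(n)[:,:,::-1])
    m=cams.camera_model(n);print(n,{k:np.array(v) for k,v in m.items()})
s=sensors.sense();print(s["t"],s["tcp_pos"],s["tool_rot"],s["finger_gap"],manip.grasp_offset)
E
```

```text
pics
top {'fx': array(408.3299), 'fy': array(408.3299), 'cx': array(281.3243), 'cy': array(210.2549), 'extrinsics': array([[ 0.0254, -0.9995, -0.0169, -0.0015],
       [-0.9833, -0.0219, -0.1808,  0.5009],
       [ 0.1803,  0.0212, -0.9834,  0.809 ],
       [ 0.    ,  0.    ,  0.    ,  1.    ]])}
side {'fx': array(430.7646), 'fy': array(430.7646), 'cx': array(274.8739), 'cy': array(214.9133), 'extrinsics': array([[ 0.9073, -0.4201,  0.0182, -0.4135],
       [-0.2008, -0.4709, -0.859 ,  0.2192],
       [ 0.3694,  0.7757, -0.5116,  0.7516],
       [ 0.    ,  0.    ,  0.    ,  1.    ]])}
0.1 [0.2179 0.5851 0.2304] [ 0.1775  0.9841 -0.0009 -0.0003] 0.997116773248468 0.0187
```

View pics/top0.png

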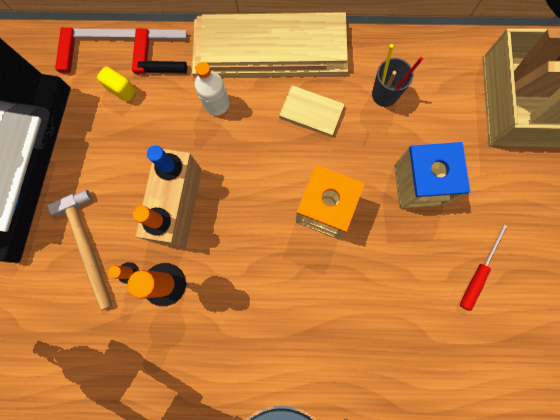

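View pics/side0.png

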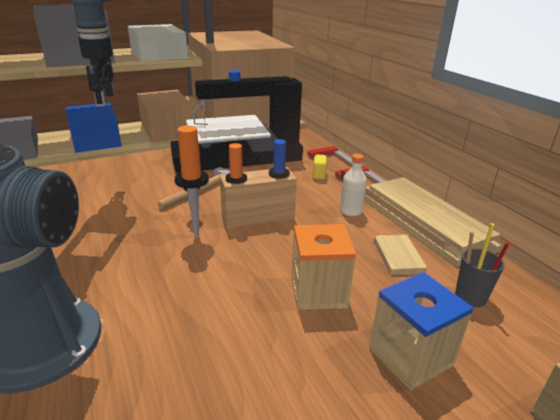

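The top view shows three orange-handled things: one in the block (grip top about (142,213), guard (155,220)), a large one standing on the table at (141,285), and a small one at (115,272). The one in the block, next to the blue one at (156,154), fits the description. The orange rack hole is at (331,198) in top and (323,239) in side. I'll confirm this with one enlarged crop.

```bash
cat > h.py <<'E'
import numpy as np,cv2
from station import sensors,cams
np.set_printoptions(precision=4,suppress=True)
M={n:cams.camera_model(n) for n in("top","side")}
def proj(n,p):
    m=M[n];E=np.array(m["extrinsics"]);c=E[:3,:3]@np.array(p)+E[:3,3]
    return np.array([m["fx"]*c[0]/c[2]+m["cx"],m["fy"]*c[1]/c[2]+m["cy"]])
def atz(n,uv,z):
    m=M[n];E=np.array(m["extrinsics"]);R=E[:3,:3];o=-R.T@E[:3,3]
    d=R.T@np.array([(uv[0]-m["cx"])/m["fx"],(uv[1]-m["cy"])/m["fy"],1]);return o+d*(z-o[2])/d[2]
E
python3 - <<'E'
from h import *
t=cv2.imread("pics/top0.png");s=cv2.imread("pics/side0.png")
r=lambda i,x,y,w,h,k:cv2.resize(i[y:y+h,x:x+w],None,fx=k,fy=k,interpolation=cv2.INTER_CUBIC)
a=r(t,100,140,100,75,4);a=np.hstack([r(t,100,140,100,75*2,4)[:600],np.vstack([r(t,290,160,80,60,5),r(s,210,130,100,75,4)])])
cv2.imwrite("pics/crop.png",a);print(a.shape)
for n,uv in(("top",(331,198)),("side",(323.5,239.5))):print("hole",n,atz(n,uv,.13))
print("griptop",atz("top",(142,213),.203),"side",atz("side",(236,147),.203))
print("bluetop",atz("top",(156,154),.203),"side",atz("side",(280,143),.203))
E
```

```text
(600, 800, 3)
hole top [ 0.5109 -0.0846  0.13  ]
hole side [ 0.5127 -0.088   0.13  ]
griptop [0.4618 0.245  0.203 ] side [0.4603 0.2333 0.203 ]
bluetop [0.5674 0.2295 0.203 ] side [0.5658 0.2175 0.203 ]
```

View pics/crop.png

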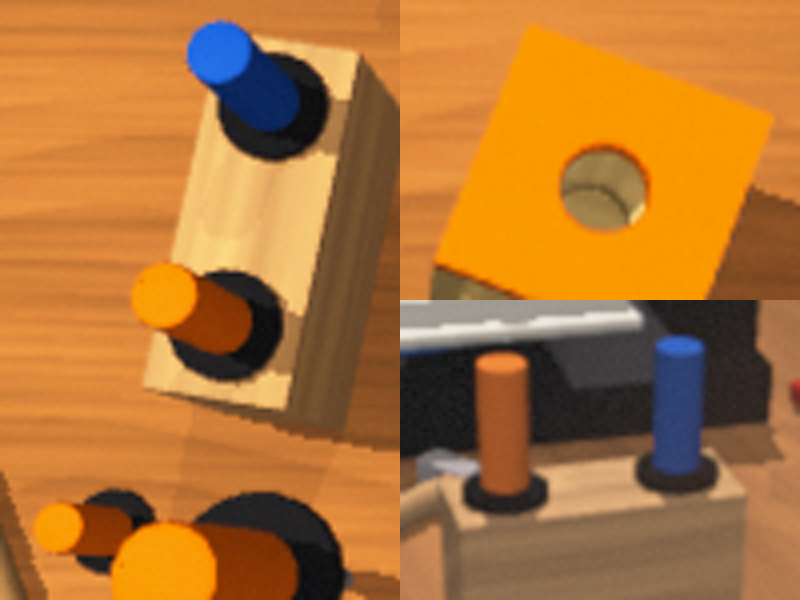

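The crop confirms it. The orange grip in the block's near hole (top (141,214), side (235,145)) matches the blue spare in size. The two on the table are one smaller and one larger. Next I refine the positions by triangulation.

Run:
```python
from h import *
from scipy.optimize import least_squares
def tri(a,b):
    r=least_squares(lambda p:np.r_[proj("top",p)-a,proj("side",p)-b],[.5,.1,.15]);return r.x,r.fun
t=cv2.imread("pics/top0.png");s=cv2.imread("pics/side0.png")
print("griptop",tri((141,214),(235.2,145.2)))
print("bluetop",tri((155,153.3),(279.8,141.3)))
print("hole",tri((331,197.6),(323.5,239.5)))
# segmentation of orange board & grip
def blobs(im,lo,hi,roi):
    x,y,w,h=roi;m=cv2.inRange(cv2.cvtColor(im,cv2.COLOR_BGR2HSV),lo,hi);k=np.zeros_like(m);k[y:y+h,x:x+w]=m[y:y+h,x:x+w]
    n,l,st,c=cv2.connectedComponentsWithStats(k);i=1+st[1:,4].argmax();return l==i,st[i],c[i]
for z in(.115,.123):
    print("guard z",z,atz("top",(156.5,221.3),z),atz("side",(236.3,177.5),z), "blue",atz("top",(168,167),z),atz("side",(279.2,172.5),z))
# board corners
for n,im,roi in(("top",t,(290,160,80,80)),("side",s,(285,220,75,45))):
    k,st,c=blobs(im,(8,200,180),(22,255,255),roi)
    cs,_=cv2.findContours(k.astype(np.uint8),cv2.RETR_CCOMP,cv2.CHAIN_APPROX_NONE)
    cs=sorted(cs,key=cv2.contourArea)
    r=cv2.approxPolyDP(cs[-1],5,True)[:,0];P=np.array([atz(n,p,.13)[:2] for p in r]);print(n,r.tolist(),P,P.mean(0))
    if len(cs)>1:print("hole",cv2.fitEllipse(cs[-2]), atz(n,cv2.fitEllipse(cs[-2])[0],.13))
# block top corners guess from crop
for uv in((258,36),(358,50),(288,410),(146,387)):
    p=(100+uv[0]/4,140+uv[1]/4);print("blk",atz("top",p,.115))
```

```text
griptop (array([0.4612, 0.2466, 0.2023]), array([ 0.2069, -0.5619, -0.822 ,  0.061 ]))
bluetop (array([0.5701, 0.2317, 0.2013]), array([ 0.2103, -0.4961, -0.7291,  0.1137]))
hole (array([ 0.5132, -0.0853,  0.1279]), array([ 0.2404, -0.5294, -0.5645,  0.1129]))
guard z 0.115 [0.4611 0.2481 0.115 ] [0.4657 0.2528 0.115 ] blue [0.5696 0.2341 0.115 ] [0.5757 0.2382 0.115 ]
guard z 0.123 [0.46   0.2455 0.123 ] [0.4601 0.2372 0.123 ] blue [0.5673 0.2316 0.123 ] [0.5683 0.2228 0.123 ]
top [[315, 165], [296, 211], [346, 231], [364, 183]] [[ 0.575  -0.0538]
 [ 0.4845 -0.019 ]
 [ 0.4488 -0.1127]
 [ 0.5414 -0.1471]] [ 0.5124 -0.0831]
hole ((330.3871765136719, 197.29934692382812), (17.82901382446289, 18.473737716674805), 124.6739501953125) [ 0.5123 -0.0835  0.13  ]Traceback (most recent call last):
  File "<stdin>", line 17, in <module>
  File "<stdin>", line 12, in blobs
ValueError: attempt to get argmax of an empty sequence
```

Run:
```python
from h import *
from scipy.optimize import least_squares
def tri(a,b):
    return least_squares(lambda p:np.r_[proj("top",p)-a,proj("side",p)-b],[.4,.2,.2]).x
print("big top",tri((141,285),(189,132)),"big guard",tri((164,285),(191,180)))
```

```text
big top [0.3439 0.2147 0.2614] big guard [0.3424 0.2138 0.1492]
```

Request:
move_arm:
  targets:
    - {"dx": 0.5,"dy": -0.5,"dz": 1}
    - {"dx": 1,"dy": -1,"dz": 1,"rz": 0.05}
    - {"dx": 1,"dy": -1,"rz": 0.05}
    - {"dx": 1,"dy": -1,"rz": 0.05}
    - {"dx": 1,"dy": -1,"rz": 0.05}
    - {"dx": 1,"dy": -1,"rz": 0.05}
    - {"dx": 1,"dy": -1,"rz": 0.05}
    - {"dx": 1,"dy": -1,"rz": 0.05}
    - {"dx": 1,"dy": -1,"rz": 0.05}
    - {"dx": 1,"dy": -1,"rz": 0.02}
  claw: 100
  newtons: 50

```text
schema error: expected keys dx, dy, dz, rx, ry, rz
```

Request:
move_arm:
  targets:
    - {"dx": 0.2,"dy": -1}
    - {"dy": -1}
    - {"dy": -1}
    - {"dy": -0.6}
    - {"dy": -0.4}
    - {}
    - {}
    - {"dz": -0.5}
    - {"dz": -0.5}
    - {}

```text
schema error: expected keys dx, dy, dz, rx, ry, rz
```

Request:
move_arm:
  targets:
    - {"dx": 0.5,"dy": -0.5,"dz": 1,"rx": 0,"ry": 0,"rz": 0}
    - {"dx": 1,"dy": -1,"dz": 1,"rx": 0,"ry": 0,"rz": 0.05}
    - {"dx": 1,"dy": -1,"dz": 0,"rx": 0,"ry": 0,"rz": 0.05}
    - {"dx": 1,"dy": -1,"dz": 0,"rx": 0,"ry": 0,"rz": 0.05}
    - {"dx": 1,"dy": -1,"dz": 0,"rx": 0,"ry": 0,"rz": 0.05}
    - {"dx": 1,"dy": -1,"dz": 0,"rx": 0,"ry": 0,"rz": 0.05}
    - {"dx": 1,"dy": -1,"dz": 0,"rx": 0,"ry": 0,"rz": 0.05}
    - {"dx": 1,"dy": -1,"dz": 0,"rx": 0,"ry": 0,"rz": 0.05}
    - {"dx": 1,"dy": -1,"dz": 0,"rx": 0,"ry": 0,"rz": 0.05}
    - {"dx": 1,"dy": -1,"dz": 0,"rx": 0,"ry": 0,"rz": 0.02}
  claw: 100
  newtons: 50

```text
t: 1.35
tcp_pos: [0.4562, 0.3471, 0.2808]
tool_rot: [0.068, 0.998, -0.0, -0.0]
force: [0.7, 0.6, 0.5]
finger_gap: 1.001
gripper_force: 0.0
```

Request:
move_arm:
  targets:
    - {"dx": 0.2,"dy": -1,"dz": 0,"rx": 0,"ry": 0,"rz": 0}
    - {"dx": 0,"dy": -1,"dz": 0,"rx": 0,"ry": 0,"rz": 0}
    - {"dx": 0,"dy": -1,"dz": 0,"rx": 0,"ry": 0,"rz": 0}
    - {"dx": 0,"dy": -0.6,"dz": 0,"rx": 0,"ry": 0,"rz": 0}
    - {"dx": 0,"dy": -0.4,"dz": 0,"rx": 0,"ry": 0,"rz": 0}
    - {"dx": 0,"dy": 0,"dz": -0.5,"rx": 0,"ry": 0,"rz": 0}
    - {"dx": 0,"dy": 0,"dz": -0.5,"rx": 0,"ry": 0,"rz": 0}
    - {"dx": 0,"dy": 0,"dz": -0.3,"rx": 0,"ry": 0,"rz": 0}
    - {"dx": 0,"dy": 0,"dz": 0,"rx": 0,"ry": 0,"rz": 0}
    - {"dx": 0,"dy": 0,"dz": 0,"rx": 0,"ry": 0,"rz": 0}

```text
t: 2.6
tcp_pos: [0.4609, 0.2484, 0.2488]
tool_rot: [0.068, 0.998, 0.0, 0.0]
force: [0.3, -0.1, 0.5]
finger_gap: 1.0
gripper_force: 0.0
```

Run:
```python
from h import *
t=cams.snapshot("top")[:,:,::-1];s=cams.snapshot("side")[:,:,::-1]
r=lambda i,x,y,w,h,k:cv2.resize(i[y:y+h,x:x+w],None,fx=k,fy=k,interpolation=cv2.INTER_CUBIC)
cv2.imwrite("pics/c2.png",np.hstack([r(t,80,100,133,200,3),r(s,180,70,133,200,3)]))
```

```text
(no output)
```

View pics/c2.png

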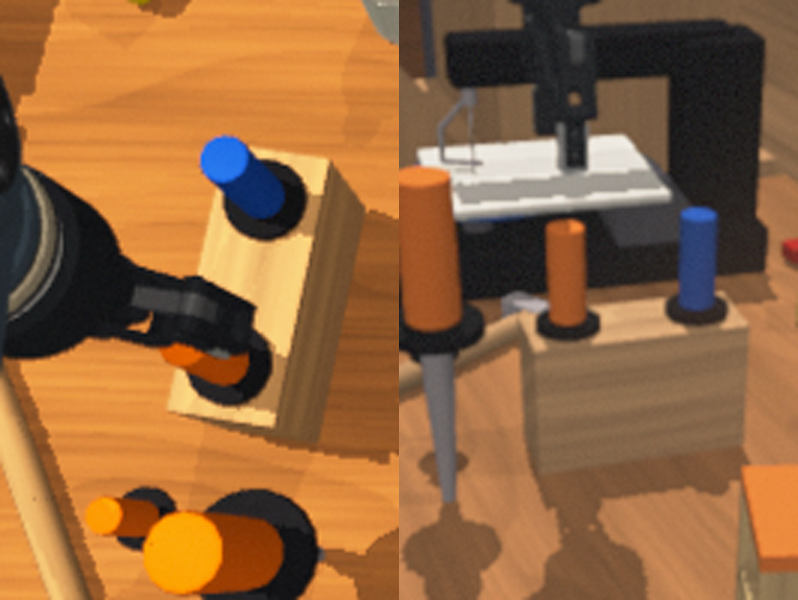

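The crop shows the open fingers straddling the orange grip, finger tip at side px (238,126) over the grip at (236,147). Descending.

Request:
move_arm:
  targets:
    - {"dx": 0,"dy": -0.08,"dz": -0.4,"rx": 0,"ry": 0,"rz": 0}
    - {"dx": 0,"dy": 0,"dz": -0.6,"rx": 0,"ry": 0,"rz": 0}
    - {"dx": 0,"dy": 0,"dz": -0.6,"rx": 0,"ry": 0,"rz": 0}
    - {"dx": 0,"dy": 0,"dz": -0.6,"rx": 0,"ry": 0,"rz": 0}
    - {"dx": 0,"dy": 0,"dz": -0.6,"rx": 0,"ry": 0,"rz": 0}
    - {"dx": 0,"dy": 0,"dz": -0.6,"rx": 0,"ry": 0,"rz": 0}
    - {"dx": 0,"dy": 0,"dz": -0.5,"rx": 0,"ry": 0,"rz": 0}
    - {"dx": 0,"dy": 0,"dz": -0.35,"rx": 0,"ry": 0,"rz": 0}
    - {"dx": 0,"dy": 0,"dz": 0,"rx": 0,"ry": 0,"rz": 0}
    - {"dx": 0,"dy": 0,"dz": 0,"rx": 0,"ry": 0,"rz": 0}

```text
t: 3.95
tcp_pos: [0.4611, 0.2463, 0.1429]
tool_rot: [0.068, 0.998, 0.0, 0.0]
force: [0.7, 1.1, 0.7]
finger_gap: 0.998
gripper_force: 0.0
```

Request:
move_arm:
  targets:
    - {"dx": 0,"dy": 0,"dz": 0,"rx": 0,"ry": 0,"rz": 0}
    - {"dx": 0,"dy": 0,"dz": 0,"rx": 0,"ry": 0,"rz": 0}
    - {"dx": 0,"dy": 0,"dz": 0,"rx": 0,"ry": 0,"rz": 0}
    - {"dx": 0,"dy": 0,"dz": 0,"rx": 0,"ry": 0,"rz": 0}
    - {"dx": 0,"dy": 0,"dz": 0,"rx": 0,"ry": 0,"rz": 0}
    - {"dx": 0,"dy": 0,"dz": 0,"rx": 0,"ry": 0,"rz": 0}
    - {"dx": 0,"dy": 0,"dz": 0,"rx": 0,"ry": 0,"rz": 0}
    - {"dx": 0,"dy": 0,"dz": 0,"rx": 0,"ry": 0,"rz": 0}
    - {"dx": 0,"dy": 0,"dz": 0,"rx": 0,"ry": 0,"rz": 0}
    - {"dx": 0,"dy": 0,"dz": 0,"rx": 0,"ry": 0,"rz": 0}
  claw: 0
  newtons: 50

```text
t: 5.2
tcp_pos: [0.4612, 0.2464, 0.1431]
tool_rot: [0.068, 0.998, 0.0, 0.001]
force: [-0.8, 1.8, 5.2]
finger_gap: 0.335
gripper_force: 49.6
```

Gripped: the opening is about 29 mm against a 30 mm grip. Lifting straight up.

Request:
move_arm:
  targets:
    - {"dx": 0,"dy": 0,"dz": 0.3,"rx": 0,"ry": 0,"rz": 0}
    - {"dx": 0,"dy": 0,"dz": 0.6,"rx": 0,"ry": 0,"rz": 0}
    - {"dx": 0,"dy": 0,"dz": 0.9,"rx": 0,"ry": 0,"rz": 0}
    - {"dx": 0,"dy": 0,"dz": 0.9,"rx": 0,"ry": 0,"rz": 0}
    - {"dx": 0,"dy": 0,"dz": 0.9,"rx": 0,"ry": 0,"rz": 0}
    - {"dx": 0,"dy": 0,"dz": 0.9,"rx": 0,"ry": 0,"rz": 0}
    - {"dx": 0,"dy": 0,"dz": 0.9,"rx": 0,"ry": 0,"rz": 0}
    - {"dx": 0,"dy": 0,"dz": 0.6,"rx": 0,"ry": 0,"rz": 0}
    - {"dx": 0,"dy": 0,"dz": 0.4,"rx": 0,"ry": 0,"rz": 0}
    - {"dx": 0,"dy": 0,"dz": 0.2,"rx": 0,"ry": 0,"rz": 0}

```text
t: 6.45
tcp_pos: [0.4606, 0.2461, 0.3078]
tool_rot: [0.068, 0.998, -0.0, -0.0]
force: [0.0, -0.1, -1.9]
finger_gap: 0.337
gripper_force: 49.5
```

Request:
move_arm:
  targets:
    - {"dx": 0.1,"dy": -0.4,"dz": 0,"rx": 0,"ry": 0,"rz": 0}
    - {"dx": 0.2,"dy": -0.8,"dz": 0,"rx": 0,"ry": 0,"rz": 0}
    - {"dx": 0.2,"dy": -1,"dz": 0,"rx": 0,"ry": 0,"rz": 0}
    - {"dx": 0.2,"dy": -1,"dz": 0,"rx": 0,"ry": 0,"rz": 0}
    - {"dx": 0.2,"dy": -1,"dz": 0,"rx": 0,"ry": 0,"rz": 0}
    - {"dx": 0.2,"dy": -1,"dz": 0,"rx": 0,"ry": 0,"rz": 0}
    - {"dx": 0.2,"dy": -1,"dz": 0,"rx": 0,"ry": 0,"rz": 0}
    - {"dx": 0.2,"dy": -1,"dz": 0,"rx": 0,"ry": 0,"rz": 0}
    - {"dx": 0.2,"dy": -1,"dz": 0,"rx": 0,"ry": 0,"rz": 0}
    - {"dx": 0.2,"dy": -1,"dz": 0,"rx": 0,"ry": 0,"rz": 0}

```text
t: 7.7
tcp_pos: [0.5078, 0.0147, 0.3066]
tool_rot: [0.069, 0.998, -0.0, -0.001]
force: [0.8, -0.4, -1.5]
finger_gap: 0.336
gripper_force: 49.5
```

Request:
move_arm:
  targets:
    - {"dx": 0.16,"dy": -0.8,"dz": 0,"rx": 0,"ry": 0,"rz": 0}
    - {"dx": 0,"dy": -0.8,"dz": 0,"rx": 0,"ry": 0,"rz": 0}
    - {"dx": 0,"dy": -0.8,"dz": 0,"rx": 0,"ry": 0,"rz": 0}
    - {"dx": 0,"dy": -0.6,"dz": 0,"rx": 0,"ry": 0,"rz": 0}
    - {"dx": 0,"dy": -0.5,"dz": 0,"rx": 0,"ry": 0,"rz": 0}
    - {"dx": 0,"dy": -0.3,"dz": 0,"rx": 0,"ry": 0,"rz": 0}
    - {"dx": 0,"dy": -0.2,"dz": 0,"rx": 0,"ry": 0,"rz": 0}
    - {"dx": 0,"dy": 0,"dz": 0,"rx": 0,"ry": 0,"rz": 0}
    - {"dx": 0,"dy": 0,"dz": 0,"rx": 0,"ry": 0,"rz": 0}
    - {"dx": 0,"dy": 0,"dz": 0,"rx": 0,"ry": 0,"rz": 0}

```text
t: 8.95
tcp_pos: [0.5122, -0.0835, 0.3076]
tool_rot: [0.068, 0.998, 0.0, 0.0]
force: [-1.2, -0.9, -2.3]
finger_gap: 0.338
gripper_force: 49.6
```

Run:
```python
from h import *
t=cams.snapshot("top")[:,:,::-1];s=cams.snapshot("side")[:,:,::-1]
r=lambda i,x,y,w,h,k:cv2.resize(i[y:y+h,x:x+w],None,fx=k,fy=k,interpolation=cv2.INTER_CUBIC)
cv2.imwrite("pics/c3.png",np.hstack([r(t,270,110,133,150,4)[:600,:400],r(s,275,110,100,150,4)]))
p=sensors.sense()["tcp_pos"];print(p)
for z in (.15,.21,.36):print(z,proj("side",[p[0],p[1],z]),proj("top",[p[0],p[1],z]))
print(proj("side",[.5125,-.084,.13]))
```

```text
[ 0.5123 -0.0836  0.3076]
0.15 [322.934  229.3868] [331.5495 194.9962]
0.21 [325.4659 201.0782] [335.227  187.3065]
0.36 [332.7784 119.3161] [347.901  160.8058]
[322.3496 238.4322]
```

View pics/c3.png

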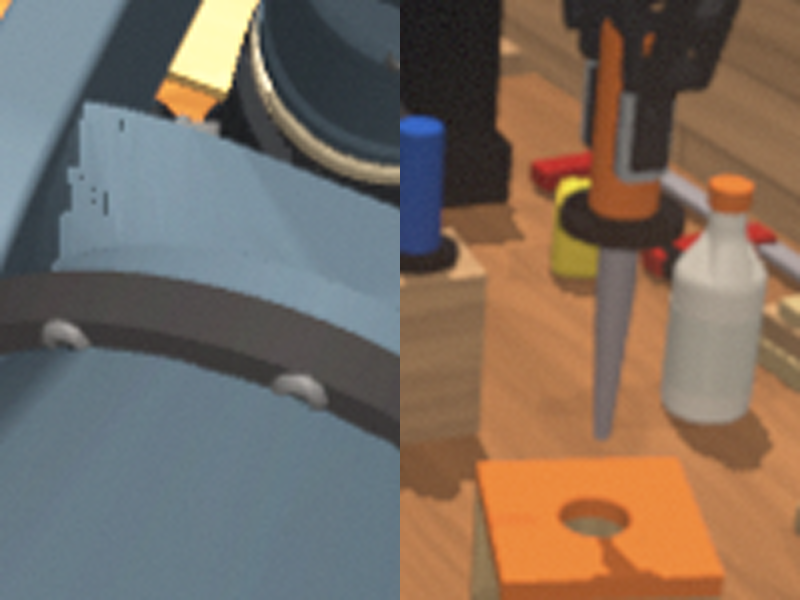

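The side view shows the reamer hanging vertical, tip at (325.7,219.5) and hole centre at (323.7,239.2). Both sit about 1.5 px right of the predictions, so the tip lies on the hole's axis. Lowering.

Request:
move_arm:
  targets:
    - {"dx": 0,"dy": 0,"dz": -0.3,"rx": 0,"ry": 0,"rz": 0}
    - {"dx": 0,"dy": 0,"dz": -0.4,"rx": 0,"ry": 0,"rz": 0}
    - {"dx": 0,"dy": 0,"dz": -0.4,"rx": 0,"ry": 0,"rz": 0}
    - {"dx": 0,"dy": 0,"dz": -0.4,"rx": 0,"ry": 0,"rz": 0}
    - {"dx": 0,"dy": 0,"dz": -0.4,"rx": 0,"ry": 0,"rz": 0}
    - {"dx": 0,"dy": 0,"dz": -0.4,"rx": 0,"ry": 0,"rz": 0}
    - {"dx": 0,"dy": 0,"dz": -0.3,"rx": 0,"ry": 0,"rz": 0}
    - {"dx": 0,"dy": 0,"dz": -0.2,"rx": 0,"ry": 0,"rz": 0}
    - {"dx": 0,"dy": 0,"dz": 0,"rx": 0,"ry": 0,"rz": 0}
    - {"dx": 0,"dy": 0,"dz": 0,"rx": 0,"ry": 0,"rz": 0}

```text
t: 10.3
tcp_pos: [0.5125, -0.0839, 0.2378]
tool_rot: [0.068, 0.998, -0.0, 0.0]
force: [0.0, 0.0, -1.8]
finger_gap: 0.336
gripper_force: 49.5
```

Run:
```python
from h import *
s=cams.snapshot("side")[:,:,::-1]
cv2.imwrite("pics/c4.png",cv2.resize(s[150:310,265:385],None,fx=3.7,fy=3.7,interpolation=cv2.INTER_CUBIC))
```

```text
(no output)
```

View pics/c4.png

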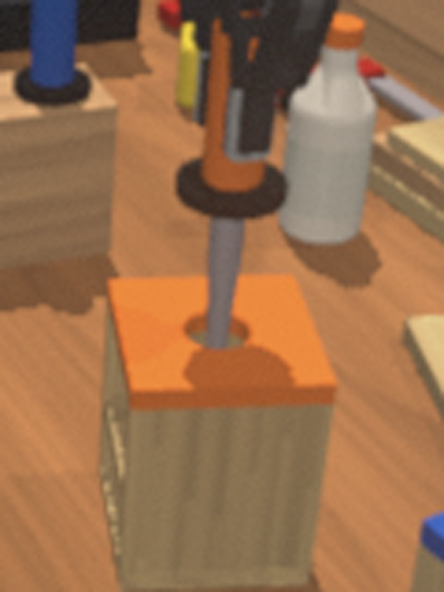

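The shaft has entered the orange hole, centred at crop (218,335), with no contact force. Continuing.

Request:
move_arm:
  targets:
    - {"dx": 0,"dy": 0,"dz": -0.3,"rx": 0,"ry": 0,"rz": 0}
    - {"dx": 0,"dy": 0,"dz": -0.4,"rx": 0,"ry": 0,"rz": 0}
    - {"dx": 0,"dy": 0,"dz": -0.4,"rx": 0,"ry": 0,"rz": 0}
    - {"dx": 0,"dy": 0,"dz": -0.4,"rx": 0,"ry": 0,"rz": 0}
    - {"dx": 0,"dy": 0,"dz": -0.4,"rx": 0,"ry": 0,"rz": 0}
    - {"dx": 0,"dy": 0,"dz": -0.4,"rx": 0,"ry": 0,"rz": 0}
    - {"dx": 0,"dy": 0,"dz": -0.3,"rx": 0,"ry": 0,"rz": 0}
    - {"dx": 0,"dy": 0,"dz": -0.2,"rx": 0,"ry": 0,"rz": 0}
    - {"dx": 0,"dy": 0,"dz": -0.1,"rx": 0,"ry": 0,"rz": 0}
    - {"dx": 0,"dy": 0,"dz": 0,"rx": 0,"ry": 0,"rz": 0}

```text
t: 11.6
tcp_pos: [0.5123, -0.0839, 0.1651]
tool_rot: [0.068, 0.998, -0.0, 0.0]
force: [0.0, 0.2, -1.6]
finger_gap: 0.337
gripper_force: 49.5
```

Now the last roughly 7 mm, slowly.

Request:
move_arm:
  targets:
    - {"dx": 0,"dy": 0,"dz": -0.05,"rx": 0,"ry": 0,"rz": 0}
    - {"dx": 0,"dy": 0,"dz": -0.05,"rx": 0,"ry": 0,"rz": 0}
    - {"dx": 0,"dy": 0,"dz": -0.05,"rx": 0,"ry": 0,"rz": 0}
    - {"dx": 0,"dy": 0,"dz": -0.05,"rx": 0,"ry": 0,"rz": 0}
    - {"dx": 0,"dy": 0,"dz": -0.03,"rx": 0,"ry": 0,"rz": 0}
    - {"dx": 0,"dy": 0,"dz": -0.02,"rx": 0,"ry": 0,"rz": 0}
    - {"dx": 0,"dy": 0,"dz": 0,"rx": 0,"ry": 0,"rz": 0}
    - {"dx": 0,"dy": 0,"dz": 0,"rx": 0,"ry": 0,"rz": 0}
    - {"dx": 0,"dy": 0,"dz": 0,"rx": 0,"ry": 0,"rz": 0}
    - {"dx": 0,"dy": 0,"dz": 0,"rx": 0,"ry": 0,"rz": 0}

```text
t: 12.85
tcp_pos: [0.5123, -0.0839, 0.1589]
tool_rot: [0.068, 0.998, -0.0, 0.0]
force: [-0.5, 1.3, -1.7]
finger_gap: 0.338
gripper_force: 49.5
```

Request:
move_arm:
  targets:
    - {"dx": 0,"dy": 0,"dz": -0.02,"rx": 0,"ry": 0,"rz": 0}
    - {"dx": 0,"dy": 0,"dz": -0.02,"rx": 0,"ry": 0,"rz": 0}
    - {"dx": 0,"dy": 0,"dz": 0,"rx": 0,"ry": 0,"rz": 0}
    - {"dx": 0,"dy": 0,"dz": 0,"rx": 0,"ry": 0,"rz": 0}
    - {"dx": 0,"dy": 0,"dz": 0,"rx": 0,"ry": 0,"rz": 0}
    - {"dx": 0,"dy": 0,"dz": 0,"rx": 0,"ry": 0,"rz": 0}
    - {"dx": 0,"dy": 0,"dz": 0,"rx": 0,"ry": 0,"rz": 0}
    - {"dx": 0,"dy": 0,"dz": 0,"rx": 0,"ry": 0,"rz": 0}
    - {"dx": 0,"dy": 0,"dz": 0,"rx": 0,"ry": 0,"rz": 0}
    - {"dx": 0,"dy": 0,"dz": 0,"rx": 0,"ry": 0,"rz": 0}

```text
t: 14.1
tcp_pos: [0.5123, -0.0839, 0.1581]
tool_rot: [0.068, 0.998, -0.0, 0.0]
force: [-2.3, 0.0, 4.9]
finger_gap: 0.336
gripper_force: 50.1
```

Force went from -1.7 to +4.9 N, so the guard rests on the board at the predicted height. Releasing.

Request:
move_arm:
  targets:
    - {"dx": 0,"dy": 0,"dz": 0,"rx": 0,"ry": 0,"rz": 0}
    - {"dx": 0,"dy": 0,"dz": 0,"rx": 0,"ry": 0,"rz": 0}
    - {"dx": 0,"dy": 0,"dz": 0,"rx": 0,"ry": 0,"rz": 0}
    - {"dx": 0,"dy": 0,"dz": 0,"rx": 0,"ry": 0,"rz": 0}
    - {"dx": 0,"dy": 0,"dz": 0,"rx": 0,"ry": 0,"rz": 0}
    - {"dx": 0,"dy": 0,"dz": 0,"rx": 0,"ry": 0,"rz": 0}
    - {"dx": 0,"dy": 0,"dz": 0,"rx": 0,"ry": 0,"rz": 0}
    - {"dx": 0,"dy": 0,"dz": 0,"rx": 0,"ry": 0,"rz": 0}
    - {"dx": 0,"dy": 0,"dz": 0,"rx": 0,"ry": 0,"rz": 0}
    - {"dx": 0,"dy": 0,"dz": 0,"rx": 0,"ry": 0,"rz": 0}
  claw: 100

```text
t: 15.35
tcp_pos: [0.5122, -0.0839, 0.1578]
tool_rot: [0.068, 0.998, 0.0, -0.0]
force: [-1.1, -1.0, -0.6]
finger_gap: 0.998
gripper_force: 0.0
```

Request:
move_arm:
  targets:
    - {"dx": 0,"dy": 0,"dz": 0.2,"rx": 0,"ry": 0,"rz": 0}
    - {"dx": 0,"dy": 0,"dz": 0.4,"rx": 0,"ry": 0,"rz": 0}
    - {"dx": 0,"dy": 0,"dz": 0.6,"rx": 0,"ry": 0,"rz": 0}
    - {"dx": 0,"dy": 0,"dz": 0.8,"rx": 0,"ry": 0,"rz": 0}
    - {"dx": 0,"dy": 0,"dz": 0.8,"rx": 0,"ry": 0,"rz": 0}
    - {"dx": 0,"dy": 0,"dz": 0.8,"rx": 0,"ry": 0,"rz": 0}
    - {"dx": 0,"dy": 0,"dz": 0.8,"rx": 0,"ry": 0,"rz": 0}
    - {"dx": 0,"dy": 0,"dz": 0.6,"rx": 0,"ry": 0,"rz": 0}
    - {"dx": 0,"dy": 0,"dz": 0,"rx": 0,"ry": 0,"rz": 0}
    - {"dx": 0,"dy": 0,"dz": 0,"rx": 0,"ry": 0,"rz": 0}

```text
t: 16.6
tcp_pos: [0.5118, -0.0837, 0.2824]
tool_rot: [0.068, 0.998, 0.0, -0.0]
force: [1.1, -0.0, -0.5]
finger_gap: 0.997
gripper_force: 0.0
```

Run:
```python
from h import *
cv2.imwrite("pics/end.png",cams.snapshot("side")[:,:,::-1])
```

```text
(no output)
```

View pics/end.png

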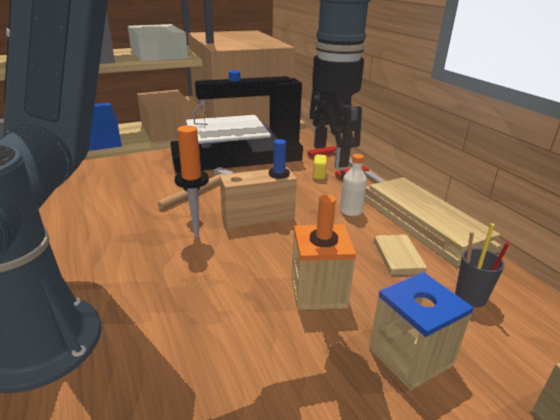

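The orange reamer stands upright in the orange rack, guard on the board at (324,238). The blue one is untouched at (280,157), and the gripper is clear.

```bash
python3 -c "
from station import order
print(order.sign_off())"
```

```text
the job is handed in; nothing more can be done
None
```

The orange-handled reamer is out of the block and seated in the orange-topped rack, guard disc on the board and released; the blue reamer was left standing, and the job is handed in at about 17 s of the 45 s limit.

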